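# Close the eyelet press clamp through its guard window, then start it

### The job

Reach down through the window in the yellow guard and press the blue lever pad all the way down, without touching the guard. It stays down by itself; then draw back out and press the green start button fully in and let go. Only press with the fingers: leave the red stop button and everything else on the bench alone.

Things in the scene. Friction and masses are not known exactly. Their poses are not given: they have to be found in the camera images.
- guard: fixed yellow guard box with clear side walls over the eyelet press, 240 mm (its x) by 220 mm (its y), 150 mm tall; origin at the centre of its underside, z up; position and yaw vary. The side walls are closed down to the bench, the only way in is the window in its flat roof. It must not be touched.
- window (a point): centre of the rectangular window in the guard's roof, at the level of the roof's upper face (150 mm above the bench); the opening is 100 mm along the guard's x and 120 mm along the guard's y, black edged; the roof is 5 mm thick
- lever_pad (a point): centre of the top face of the blue lever pad (34 mm along the lever by 40 mm across, 10 mm thick) inside the guard, seen through the window up to about 25 mm off the window's centre; moves with the lever. About 130 mm above the bench when the lever is fully up, 105 mm when fully down (20 and 45 mm below the window's face). The lever's pivot lies 90 mm from the pad towards the guard's +x; the pad leans at most 0.2 rad.
- lever (a joint): angle of the lever, rad: 0 fully up, 0.28 fully down (end stop); starts between 0 and 0.05. Pushing down on the pad takes about 3 to 5 N over the whole stroke; it has friction and stays where it is left.
- start_top (a point): centre of the top of the green start button, 32 mm across, on a grey box 80 x 70 mm, 80 mm tall, standing on one side of the guard (left or right, swapped with the stop button's box). The button is pressed straight down, its top about 103 mm above the bench.
- start (a joint): travel of the green start button, m: 0 out, 0.006 fully in (about 5 N); springs back out
- stop_top (a point): centre of the top of the red stop button, of the same shape on a like box on the other side; not to be pressed
- stop (a joint): travel of the red stop button, m: 0 out, 0.006 fully in
- tape: loose bystander, not to be moved: cardboard ring (core of a roll of tape) lying flat, 90 mm outside, 25 mm tall
- weight: loose bystander, not to be moved: brass knobbed weight, 48 mm across, 54 mm tall, standing
- glue: loose bystander, not to be moved: white glue bottle with orange cap, 56 mm across, 130 mm tall, standing
- spool: loose bystander, not to be moved: rust-red thread spool, 60 mm across, 80 mm tall, standing
- awl: loose bystander, not to be moved: small screwdriver-like awl lying flat
- hammer: loose bystander, not to be moved: small hammer lying flat

How it is judged:
On the way, in this order (a step that is already met when the one before it is completed fails the run):
1. the blue lever is pressed all the way down (value of joint lever above 0.25 rad), for 0.2 s.
2. the green start button is pressed fully in (value of joint start above 0.0045 m), for 0.05 s.
At the end, for the whole second after the job is handed in: The lever stands fully down (above 0.25 of 0.28 rad), both buttons are out again (under 1.5 mm), the loose things lie still within 20 mm of where they stood (value of joint lever above 0.25 rad and value of joint each of start, stop below 0.0015 m and distance of each of tape, weight, glue, spool, awl, hammer from where it was at the start of the episode below 0.02 m and linear speed of each of tape, weight, glue, spool, awl, hammer below 0.02 m/s); the robot touches nothing.
It fails at once if the guard is touched (more than 0.5 N) (contact force between guard and anything else above 0.5 N).
It fails at once if the red stop button is pressed (more than 2 mm) (value of joint stop above 0.002 m).
It fails at once if the start button is pressed (more than 2 mm) before the lever is down (value of joint start above 0.002 m and value of joint lever below 0.25 rad).
It fails at once if a loose thing is lifted, carried or pushed more than 20 mm (distance of any of tape, weight, glue, spool, awl, hammer from where it was at the start of the episode above 0.02 m).
It also fails if it takes over 38 s, if anything falls off the work surface, if the arm or the gripper's body presses on something with over 40 N, if the wrist force passes 120 N, or if a joint passes its speed limit or range.

### The arm

A 6-joint arm with a two-finger parallel gripper is mounted at the origin on the work surface. World frame = base frame: x ahead of the robot, y to its left, z up, the work surface at z = 0. Lengths are in m, angles in rad, forces in N, time in s.
With the tool pointing down it reaches from about 0.225 to 0.725 m from the base axis. Payload 3.1 kg.
Tool frame: the origin (TCP) lies midway between the tips of the shut fingers; the grasp point (between the pads) lies 19 mm behind it; z points along the fingers, y is the line along which they close (so a half turn about z gives the same grasp; the last joint's range is limited). The gripper opens to 85 mm and grips with 20 to 120 N. Pads are 22 mm wide; open, the fingers measure 114 mm over their backs; the gripper's body (76 mm by 85 mm) begins 54 mm behind the grasp point. The pads swing forward as they close: fully open they stand 13 mm farther back than shut.
Start: joints at [1.063, 0.048, 0.099, 1.622, 0, 1.443], TCP at [0.195, 0.488, 0.231] pointing down, gripper open.
Joint ranges: [-2.91, 2.91], [-0.99, 1.94], [-1.21, 1.42], [-2.12, 2.29], [-1.49, 1.47], [-3.14, 3.14]. Speed limits (rad/s): [2.79, 2.79, 3.14, 3.14, 3.14, 3.14].

### API

Orientations are given as a 3x3 rotation matrix whose columns are the frame's x, y, z axes.
In Python, from plant import r, camera gives the robot as it stands. The module is installed in compiled form; this text tells all that it offers.
- The arm moves only by the tool jog_arm, never from a script. Its argument "plan" is a list of rows, each an object with "delta_pos": the shift along the world's x, y, z in cm, a list of three; "rotation": the turn, a rotation vector about the world's x, y, z in degrees, a list of three. In form: [{"delta_pos": [tx, ty, tz], "rotation": [wx, wy, wz]}, ...]. A call has 1 to 20 rows; each row shifts and turns the commanded pose from where the row before left it; what a row does not reach is not made up. A row lasts 1/10 s, in which the tool goes at most 50 mm and 8.59 degrees, less where a joint would pass 70% of its speed; a pose out of reach is approached as far as the arm can. A call is refused whole if a number of a shift passes 5 or a number of a turn 8.59, either way. A call with a gripper value outside its range is refused whole. "jaw" is the opening in per cent of the stroke, from 0 (shut) to 100 (fully open), set as the call begins (left out, the last holds). The fingers move at their own pace and stop on an object; "grip_force" is the grip in N (left out, the last holds). Time passes only in rows, so rows that do not move let the fingers close. It gives the time, the measured TCP pose, the force, the opening and the grip force at its end, in the units of the state.
- r.read_state(): the state, without advancing time (a new reading comes with each control period).
- camera(name): name is "scene" or "top"; returns a dict with "color" (384x512x3 uint8, red, green, blue), "fx", "fy", "cx", "cy" (pixels), "R" (3x3) and "t" (3): a world point X has camera coordinates R X + t. Camera axes: x right, y down, z forward; pixel columns grow to the right and rows downward; lengths in m; the calibration is good to about 2 mm. A picture is of the moment at which its call begins. There is no depth.
- r.job_done(): hands the job in; it is judged then, once.
The state is a dict: "t": time; "q": joint angles; "qd": joint speeds; "joint_torque": joint torques, N m; "ee_pos": TCP position; "tool_rot": TCP orientation; "ft_force": force on the tool from outside, world axes, zero at the start; "torque": the same for the moment, N m; "grip_width": opening from 0.0 (shut) to 1.0 (fully open); "gripper_force": force on a finger pad.
Only numpy, scipy, OpenCV 4.12 (cv2) and the standard library are available. Lean on these libraries where they do the work, as an engineer would, in place of code of your own. Each camera call takes 0.05 s, during which the arm holds its last target. There are 200 camera calls.

## Working session

There is one attempt and no reset: what is moved stays moved. The work goes in short steps, Python scripts to look and compute and a tool call to move; the robot and the scene stay as the last step left them, time stands still between calls to the robot, and variables do not carry over. Pictures are saved under pics/ and viewed, at most 10 in all, crops included, and the job is handed in when it is done.

Besides the shell and the picture viewer there is one more tool, called as name(argument=value, ...) on one line, values as JSON. jog_arm: Moves the arm, as the interface text tells. Its arguments: {"type":"object","properties":{"plan":{"type":"array"},"jaw":{"type":"number"},"grip_force":{"type":"number"}},"required":["plan"]}

```bash
mkdir -p pics
cat > h.py <<'E'
import numpy as np, cv2
from plant import r, camera
def ray(c,u,v):
    d=c["R"].T@np.array([(u-c["cx"])/c["fx"],(v-c["cy"])/c["fy"],1.]); return -c["R"].T@c["t"],d
def onz(c,u,v,z):
    o,d=ray(c,u,v); return o+d*(z-o[2])/d[2]
def tri(c1,p1,c2,p2):
    A=np.zeros((3,3));b=np.zeros(3);L=[]
    for c,p in((c1,p1),(c2,p2)):
        o,d=ray(c,*p);d=d/np.linalg.norm(d);P=np.eye(3)-np.outer(d,d);A+=P;b+=P@o;L.append((P,o))
    X=np.linalg.solve(A,b);return X,[np.linalg.norm(P@(X-o)) for P,o in L]
def proj(c,X):
    p=c["R"]@X+c["t"];return p[0]/p[2]*c["fx"]+c["cx"],p[1]/p[2]*c["fy"]+c["cy"]
def blobs(c,lo,hi,amin=30):
    m=cv2.inRange(cv2.cvtColor(c["color"],cv2.COLOR_RGB2HSV),lo,hi)
    n,_,s,ce=cv2.connectedComponentsWithStats(m)
    return [(s[i].tolist(),ce[i].round(1).tolist()) for i in range(1,n) if s[i][4]>=amin]
E
python3 - <<'E'
from h import *
import pickle
C={n:camera(n) for n in("scene","top")}
pickle.dump(C,open("c0.pkl","wb"))
ims=[]
for n,c in C.items():
    cv2.imwrite(f"pics/{n}0.png",cv2.resize(c["color"][:,:,::-1],(800,600),interpolation=cv2.INTER_CUBIC))
    print(n,(-c["R"].T@c["t"]).round(3),c["fx"])
    for k,lo,hi in(("blue",(100,120,50),(130,255,255)),("green",(45,100,50),(85,255,255)),("yellow",(22,120,80),(35,255,255)),("red",(0,180,80),(6,255,255))):
        print(k,blobs(c,lo,hi))
E
```

```text
scene [ 1.374 -0.714  0.904] 446.81206529938675
blue [([60, 53, 59, 62, 2494], [89.0, 83.3]), ([255, 168, 15, 12, 109], [262.0, 173.7])]
green [([295, 145, 9, 7, 48], [298.6, 147.8])]
yellow [([217, 144, 106, 97, 3331], [272.6, 182.3])]
red [([377, 129, 49, 24, 557], [401.2, 140.1]), ([313, 158, 14, 23, 71], [321.2, 166.4]), ([234, 173, 159, 133, 3002], [328.3, 228.8]), ([157, 186, 62, 45, 904], [189.7, 209.1]), ([142, 218, 11, 8, 72], [146.9, 221.4]), ([101, 231, 138, 116, 4362], [170.9, 292.3]), ([9, 315, 51, 69, 888], [32.7, 351.4])]
top [0.388 0.014 1.066] 413.13518765517676
blue [([217, 196, 19, 17, 232], [226.0, 204.2])]
green [([128, 236, 13, 13, 54], [135.3, 240.7])]
yellow [([160, 128, 124, 129, 7411], [219.0, 188.1])]
red [([325, 93, 101, 178, 5716], [383.3, 188.4]), ([306, 101, 24, 10, 82], [319.4, 105.8]), ([179, 119, 43, 20, 211], [203.0, 128.8]), ([264, 118, 70, 18, 283], [307.1, 126.7]), ([381, 153, 9, 13, 45], [384.3, 158.9]), ([378, 213, 15, 13, 126], [385.6, 219.1])]
```

View pics/scene0.png

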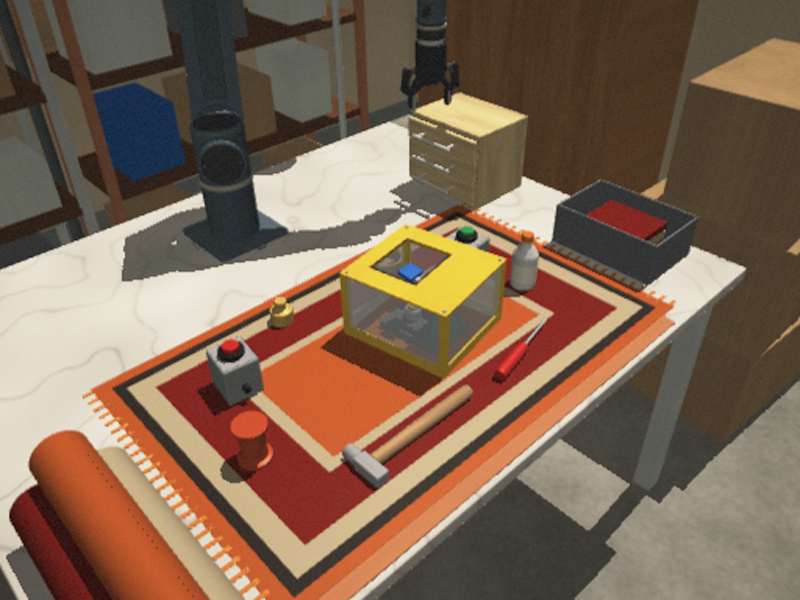

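View pics/top0.png

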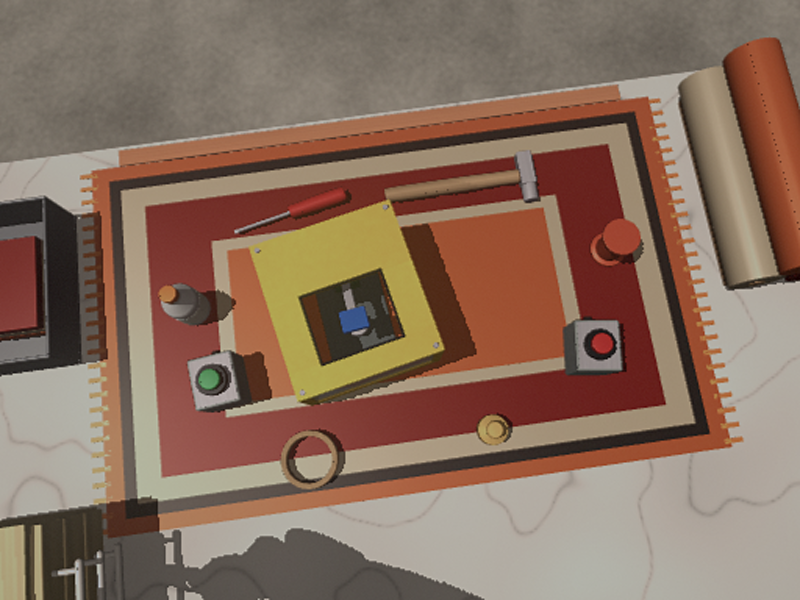

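The scene view shows the guard with the blue pad through its window, at about (411,271) in the 800x600 picture. The green button is behind the guard at (466,233), and the red one is in front-left at (231,348). In the top view the window centre is near (352,317), the pad near (354,320), green is at (210,378) and red at (602,342). Next I measure these points.

Run:
```python
from h import *
import pickle
C=pickle.load(open("c0.pkl","rb"))
P={}
def big(m,near):
    n,l,s,ce=cv2.connectedComponentsWithStats(m)
    i=min((i for i in range(1,n) if s[i][4]>25),key=lambda i:np.hypot(*(ce[i]-near)));return (l==i).astype(np.uint8),s[i]
near={"scene":dict(b=(263,173),g=(298,149),r=(148,222)),"top":dict(b=(226,205),g=(134.5,242),r=(385,220))}
for n,c in C.items():
    hsv=cv2.cvtColor(c["color"],cv2.COLOR_RGB2HSV)
    H={}
    for k,lo,hi in(("b",(100,90,40),(130,255,255)),("g",(45,70,40),(90,255,255)),("r",(0,180,80),(6,255,255))):
        m,s=big(cv2.inRange(hsv,lo,hi),near[n][k])
        cs,_=cv2.findContours(m,0,2); ct=max(cs,key=cv2.contourArea)
        H[k]=cv2.minAreaRect(ct) if k=="b" else cv2.fitEllipse(cv2.convexHull(ct))
        print(n,k,s.tolist(),np.round(np.hstack([H[k][0],H[k][1],H[k][2]]),1))
    y=cv2.inRange(hsv,(20,110,60),(36,255,255))
    cs,h=cv2.findContours(y,cv2.RETR_CCOMP,2)
    hole=max((cs[i] for i in range(len(cs)) if h[0][i][3]>=0 and cv2.pointPolygonTest(cs[i],near[n]["b"],False)>0),key=cv2.contourArea)
    q=cv2.approxPolyDP(cv2.convexHull(hole),5,True)[:,0,:]
    H["q"]=q; print("hole",cv2.contourArea(hole),q.tolist())
    W=np.array([onz(c,*p,.15)[:2] for p in q]);print(W.round(3).tolist(),W.mean(0).round(4))
    (cc,sz,a)=cv2.minAreaRect((W*1000).astype(np.float32));print(cc,sz,a)
    P[n]=H
for k in"gbr":
    X,e=tri(C["scene"],P["scene"][k][0],C["top"],P["top"][k][0]);print(k,X.round(4),np.round(e,4))
    print([onz(C[n],*P[n][k][0],.13 if k=="b" else .103).round(4).tolist() for n in C])
```

```text
scene b [255, 168, 15, 13, 115] [262.  173.5  10.6  12.   45. ]
scene g [294, 145, 10, 7, 56] [298.6 147.9   6.8   9.3  91.4]
scene r [142, 218, 11, 8, 72] [147.  221.3   8.2  10.8  81.2]
hole 705.0 [[286, 163], [266, 182], [238, 171], [263, 154]]
[[0.595, 0.137], [0.624, 0.023], [0.525, 0.003], [0.509, 0.123]] [0.5633 0.0715]
(562.2352294921875, 72.22987365722656) (101.22930145263672, 120.98035430908203) 11.62859058380127
top b [217, 196, 19, 17, 241] [226.1 204.2  14.1  17.5  76. ]
top g [127, 236, 14, 14, 147] [133.4 242.4  13.   13.6  49.9]
top r [378, 213, 15, 13, 126] [385.  219.4  12.8  13.9  95.6]
hole 2651.5 [[243, 171], [259, 215], [206, 234], [191, 190]]
[[0.625, 0.017], [0.519, -0.005], [0.493, 0.117], [0.597, 0.139]] [0.5585 0.0669]
(558.926513671875, 67.11647033691406) (107.81558227539062, 125.56526184082031) 11.777617454528809
g [0.5052 0.2948 0.0968] [0.002 0.002]
[[0.5124, 0.2893, 0.103], [0.5032, 0.2914, 0.103]]
b [0.559  0.0674 0.1261] [0.0018 0.0018]
[[0.5638, 0.0652, 0.13], [0.5572, 0.0657, 0.13]]
r [ 0.4753 -0.2959  0.0999] [0.0022 0.0022]
[[0.4806, -0.296, 0.103], [0.4739, -0.2968, 0.103]]
```

Run:
```python
from h import *
from scipy.spatial.transform import Rotation as Ro
s=r.read_state();R=s["tool_rot"];print(s["t"],s["ee_pos"],R.round(3).tolist(),s["grip_width"])
for a in(11.7,191.7):
    a=np.radians(a);x=np.array([np.cos(a),np.sin(a),0]);T=np.c_[x,np.cross([0,0,-1],x),[0,0,-1]]
    print(np.degrees(Ro.from_matrix(T@np.array(R).T).as_rotvec()).round(2))
```

```text
0.1 [0.19437    0.48708985 0.23021098] [[-0.929, 0.371, -0.001], [0.371, 0.929, -0.002], [0.0, -0.002, -1.0]] 0.9971722222035587
[-3.0000e-02 -1.6000e-01 -1.4654e+02]
[ 1.200e-01 -3.000e-02  3.346e+01]
```

jog_arm(plan=[{"delta_pos": [0,0,2],"rotation": [0,0,0]},{"delta_pos": [2.6,-3,0],"rotation": [0,0,2.39]},{"delta_pos": [2.6,-3,0],"rotation": [0,0,2.39]},{"delta_pos": [2.6,-3,0],"rotation": [0,0,2.39]},{"delta_pos": [2.6,-3,0],"rotation": [0,0,2.39]},{"delta_pos": [2.6,-3,0],"rotation": [0,0,2.39]},{"delta_pos": [2.6,-3,0],"rotation": [0,0,2.39]},{"delta_pos": [2.6,-3,0],"rotation": [0,0,2.39]},{"delta_pos": [2.6,-3,0],"rotation": [0,0,2.39]},{"delta_pos": [2.6,-3,0],"rotation": [0,0,2.39]},{"delta_pos": [2.6,-3,0],"rotation": [0,0,2.39]},{"delta_pos": [2.6,-3,0],"rotation": [0,0,2.39]},{"delta_pos": [2.6,-3,0],"rotation": [0,0,2.39]},{"delta_pos": [2.6,-3,0],"rotation": [0,0,2.39]},{"delta_pos": [2.6,-3,0],"rotation": [0,0,2.39]},{"delta_pos": [0,0,-4],"rotation": [0,0,0]},{"delta_pos": [0,0,0],"rotation": [0,0,0]},{"delta_pos": [0,0,0],"rotation": [0,0,0]}], jaw=0)

```text
t: 1.9
ee_pos: [0.557, 0.0677, 0.2094]
tool_rot: [[-0.979, -0.203, -0.005], [-0.203, 0.979, 0.0], [0.005, 0.001, -1.0]]
ft_force: [1.3, 0.0, 0.3]
grip_width: 0.0
gripper_force: 0.0
```

Run:
```python
from h import *
ims=[]
for n,(u,v) in(("scene",(265,150)),("top",(226,205))):
    c=camera(n);s=r.read_state();p=proj(c,np.array(s["ee_pos"]));print(n,np.round(p,1))
    x,y=int(u-50),int(v-65);ims.append(cv2.resize(c["color"][y:y+130,x:x+100,::-1],None,fx=4,fy=4,interpolation=cv2.INTER_CUBIC))
    cv2.drawMarker(ims[-1],(int((p[0]-x)*4),int((p[1]-y)*4)),(255,0,255),0,14);print(x,y)
cv2.imwrite("pics/a.png",np.hstack(ims));print(s["ee_pos"],s["ft_force"])
```

```text
scene [261.3 149.5]
215 85
top [221.7 196.6]
176 140
[0.55942913 0.06821092 0.21373328] [0.55906513 0.37692814 1.69987322]
```

View pics/a.png

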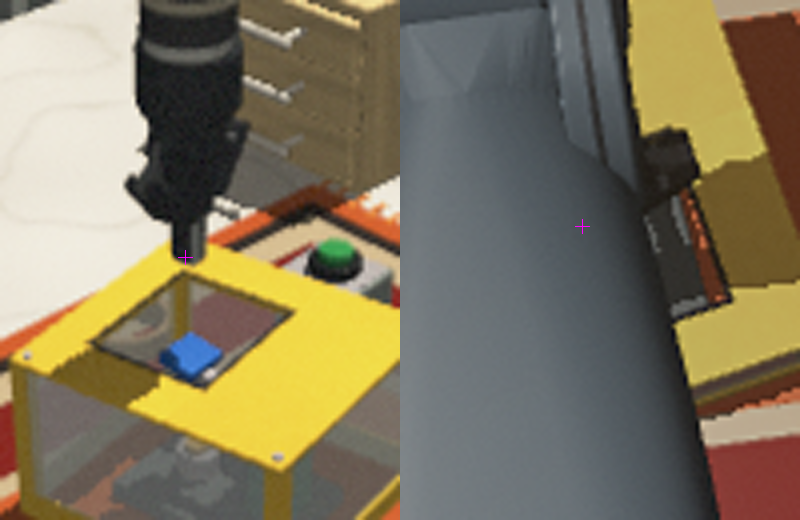

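The scene crop shows the shut fingertips at (185,257), where the projection predicted, above the window with the pad at (192,356). The finger knuckles splay out higher up, so I'll check their clearance to the window edges.

Run:
```python
from h import *
c=camera("scene");s=r.read_state();T=np.array(s["tool_rot"]);p0=np.array(s["ee_pos"]);print(p0)
for q in((130,185),(155,213),(170,222),(172,250),(205,262),(205,215),(222,200),(240,165),(248,125)):
    o,d=ray(c,215+q[0]/4,85+q[1]/4)
    t=np.dot(p0-o,T[:,0])/np.dot(d,T[:,0]);L=T.T@(o+d*t-p0);print(q,(L*1000).round(0))
```

```text
[0.55990381 0.0682855  0.21449023]
(130, 185) [  0. -68. -91.]
(155, 213) [  0. -39. -55.]
(170, 222) [ -0. -21. -39.]
(172, 250) [ -0. -19. -14.]
(205, 262) [ 0. 24. 18.]
(205, 215) [ -0.  24. -23.]
(222, 200) [  0.  47. -25.]
(240, 165) [ -0.  71. -43.]
(248, 125) [  0.  82. -72.]
```

jog_arm(plan=[{"delta_pos": [0,0,-2],"rotation": [0,0,0]},{"delta_pos": [0,0,-2],"rotation": [0,0,0]},{"delta_pos": [0,0,-1],"rotation": [0,0,0]},{"delta_pos": [0,0,-1],"rotation": [0,0,0]},{"delta_pos": [0,0,-0.8],"rotation": [0,0,0]},{"delta_pos": [0,0,0],"rotation": [0,0,0]},{"delta_pos": [0,0,0],"rotation": [0,0,0]},{"delta_pos": [0,0,0],"rotation": [0,0,0]}])

```text
t: 2.85
ee_pos: [0.5592, 0.0676, 0.1442]
tool_rot: [[-0.979, -0.203, 0.001], [-0.203, 0.979, -0.0], [-0.001, -0.0, -1.0]]
ft_force: [-1.0, -0.6, -0.1]
grip_width: -0.0
gripper_force: 0.0
```

Run:
```python
from h import *
c=camera("scene");s=r.read_state();print(s["ee_pos"],s["ft_force"],s["t"])
cv2.imwrite("pics/b.png",cv2.resize(c["color"][105:225,200:340,::-1],None,fx=5,fy=5,interpolation=cv2.INTER_CUBIC))
```

```text
[0.55917432 0.0675388  0.14414857] [ 0.78604111  0.66832342 -0.19971033] 2.9
```

View pics/b.png

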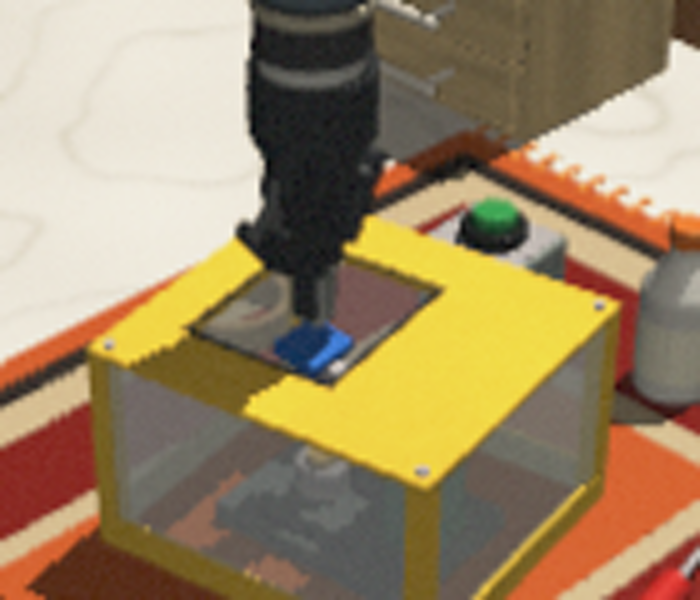

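The crop shows the tip at (310,320) inside the window, just above the blue pad at (312,347) and clear of the rims. Pressing down now.

jog_arm(plan=[{"delta_pos": [0,0,-0.6],"rotation": [0,0,0]},{"delta_pos": [0,0,-0.6],"rotation": [0,0,0]},{"delta_pos": [0,0,-0.6],"rotation": [0,0,0]},{"delta_pos": [0,0,-0.6],"rotation": [0,0,0]},{"delta_pos": [0,0,-0.6],"rotation": [0,0,0]},{"delta_pos": [0,0,-0.5],"rotation": [0,0,0]},{"delta_pos": [0,0,0],"rotation": [0,0,0]},{"delta_pos": [0,0,0],"rotation": [0,0,0]}])

```text
t: 3.7
ee_pos: [0.559, 0.0677, 0.1077]
tool_rot: [[-0.979, -0.203, 0.0], [-0.203, 0.979, 0.0], [-0.0, 0.0, -1.0]]
ft_force: [0.5, -0.1, -0.4]
grip_width: 0.002
gripper_force: 0.0
```

jog_arm(plan=[{"delta_pos": [0,0,-0.3],"rotation": [0,0,0]},{"delta_pos": [0,0,-0.1],"rotation": [0,0,0]},{"delta_pos": [0,0,0],"rotation": [0,0,0]}])

```text
t: 4.0
ee_pos: [0.5594, 0.0677, 0.1056]
tool_rot: [[-0.979, -0.203, 0.002], [-0.203, 0.979, 0.0], [-0.002, -0.0, -1.0]]
ft_force: [-1.7, -0.6, 4.3]
grip_width: -0.003
gripper_force: 2.5
```

jog_arm(plan=[{"delta_pos": [0,0,-0.2],"rotation": [0,0,0]},{"delta_pos": [0,0,0],"rotation": [0,0,0]},{"delta_pos": [0,0,0],"rotation": [0,0,0]}])

```text
t: 4.3
ee_pos: [0.5594, 0.0677, 0.1054]
tool_rot: [[-0.979, -0.203, 0.003], [-0.203, 0.979, 0.0], [-0.003, -0.001, -1.0]]
ft_force: [-4.7, -0.6, 11.3]
grip_width: 0.001
gripper_force: 5.6
```

Run:
```python
from h import *
c=camera("scene");s=r.read_state();print(s["ee_pos"],s["ft_force"],s["t"])
cv2.imwrite("pics/c.png",cv2.resize(c["color"][105:225,200:340,::-1],None,fx=5,fy=5,interpolation=cv2.INTER_CUBIC))
```

```text
[0.55938749 0.06764137 0.10537312] [-4.12434556 -0.32834377 10.05556597] 4.35
```

View pics/c.png

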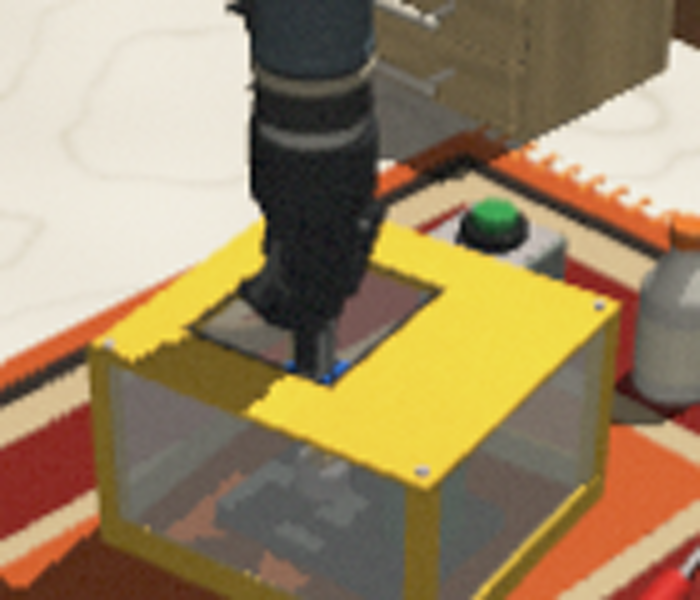

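The pad is down out of sight below the rim at about (330,375). Force is 11 N and z has stopped at 0.105, so the lever is on its end stop. I'll retract and go above the green button.

jog_arm(plan=[{"delta_pos": [0,0,1],"rotation": [0,0,0]},{"delta_pos": [0,0,2],"rotation": [0,0,0]},{"delta_pos": [0,0,3],"rotation": [0,0,0]},{"delta_pos": [0,0,3],"rotation": [0,0,0]},{"delta_pos": [0,0,2.2],"rotation": [0,0,0]},{"delta_pos": [0,0,0],"rotation": [0,0,0]},{"delta_pos": [-0.9,3.7,0],"rotation": [0,0,0]},{"delta_pos": [-0.9,3.7,0],"rotation": [0,0,0]},{"delta_pos": [-0.9,3.7,0],"rotation": [0,0,0]},{"delta_pos": [-0.9,3.7,0],"rotation": [0,0,0]},{"delta_pos": [-0.9,3.7,0],"rotation": [0,0,0]},{"delta_pos": [-0.9,3.7,0],"rotation": [0,0,0]},{"delta_pos": [0,0,-3],"rotation": [0,0,0]},{"delta_pos": [0,0,-2.5],"rotation": [0,0,0]},{"delta_pos": [0,0,-1.5],"rotation": [0,0,0]},{"delta_pos": [0,0,0],"rotation": [0,0,0]},{"delta_pos": [0,0,0],"rotation": [0,0,0]},{"delta_pos": [0,0,0],"rotation": [0,0,0]}])

```text
t: 6.15
ee_pos: [0.5057, 0.2896, 0.1459]
tool_rot: [[-0.979, -0.202, 0.002], [-0.202, 0.979, 0.001], [-0.003, 0.001, -1.0]]
ft_force: [0.9, -0.1, 1.1]
grip_width: -0.002
gripper_force: 0.0
```

Run:
```python
from h import *
c=camera("scene");s=r.read_state();print(s["ee_pos"],s["ft_force"],s["t"])
im=cv2.resize(c["color"][85:205,200:340,::-1],None,fx=5,fy=5,interpolation=cv2.INTER_CUBIC)
p=proj(c,np.array(s["ee_pos"]));print(p,(p[0]-200)*5,(p[1]-85)*5)
cv2.imwrite("pics/d.png",im)
```

```text
[0.50583772 0.28970073 0.14619455] [-0.09295351 -0.28679777 -0.21287525] 6.2
(np.float64(297.8207774189336), np.float64(136.2134888128533)) 489.10388709466787 256.06744406426657
```

View pics/d.png

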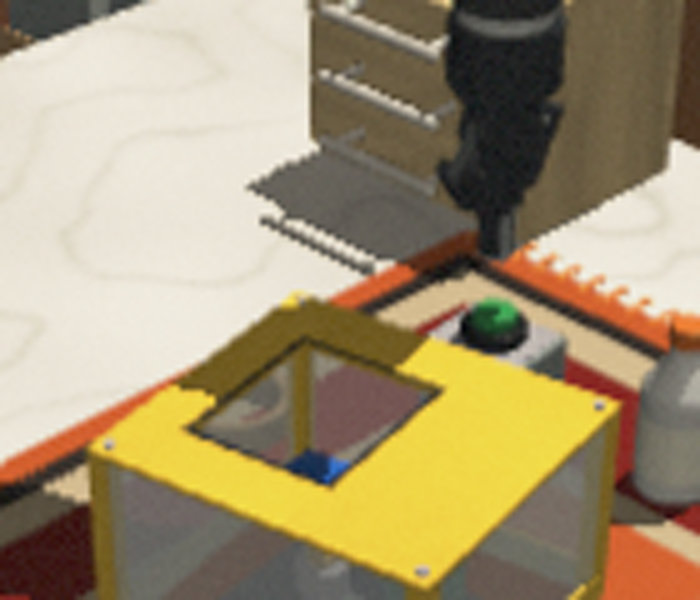

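The pad stays low in the window at (322,468). The tip at (497,250) is straight above the green button at (494,317). Pressing the button.

jog_arm(plan=[{"delta_pos": [0,0,-2],"rotation": [0,0,0]},{"delta_pos": [0,0,-1.5],"rotation": [0,0,0]},{"delta_pos": [0,0,-0.7],"rotation": [0,0,0]},{"delta_pos": [0,0,-0.4],"rotation": [0,0,0]},{"delta_pos": [0,0,-0.3],"rotation": [0,0,0]},{"delta_pos": [0,0,0],"rotation": [0,0,0]},{"delta_pos": [0,0,0],"rotation": [0,0,0]}])

```text
t: 6.9
ee_pos: [0.5045, 0.2894, 0.0968]
tool_rot: [[-0.979, -0.203, 0.0], [-0.203, 0.979, -0.0], [-0.0, -0.0, -1.0]]
ft_force: [-2.4, -2.0, 4.9]
grip_width: -0.002
gripper_force: 2.4
```

jog_arm(plan=[{"delta_pos": [0,0,-0.2],"rotation": [0,0,0]},{"delta_pos": [0,0,0],"rotation": [0,0,0]},{"delta_pos": [0,0,0],"rotation": [0,0,0]}])

```text
t: 7.2
ee_pos: [0.5046, 0.2894, 0.0966]
tool_rot: [[-0.979, -0.203, 0.001], [-0.203, 0.979, -0.0], [-0.001, -0.0, -1.0]]
ft_force: [-5.6, -3.6, 12.4]
grip_width: -0.001
gripper_force: 6.1
```

The force rose to 12 N with no further travel, so the button is fully in. Retracting.

jog_arm(plan=[{"delta_pos": [0,0,1],"rotation": [0,0,0]},{"delta_pos": [0,0,2],"rotation": [0,0,0]},{"delta_pos": [0,0,3],"rotation": [0,0,0]},{"delta_pos": [0,0,4],"rotation": [0,0,0]},{"delta_pos": [0,0,0],"rotation": [0,0,0]},{"delta_pos": [0,0,0],"rotation": [0,0,0]},{"delta_pos": [0,0,0],"rotation": [0,0,0]},{"delta_pos": [0,0,0],"rotation": [0,0,0]}])

```text
t: 8.0
ee_pos: [0.5038, 0.2893, 0.1913]
tool_rot: [[-0.979, -0.203, -0.003], [-0.203, 0.979, -0.001], [0.003, -0.001, -1.0]]
ft_force: [0.5, -0.1, 0.0]
grip_width: -0.004
gripper_force: 0.0
```

Run:
```python
from h import *
c=camera("scene");s=r.read_state();print(s["ee_pos"],s["ft_force"],s["t"])
print([b for b in blobs(c,(100,90,40),(130,255,255),5)],blobs(c,(45,70,40),(90,255,255),20))
cv2.imwrite("pics/e.png",cv2.resize(c["color"][85:205,200:340,::-1],None,fx=5,fy=5,interpolation=cv2.INTER_CUBIC))
```

```text
[0.50380866 0.2892271  0.19135737] [0.62075017 0.30244583 0.03681493] 8.05
[([60, 53, 57, 63, 2507], [88.8, 83.2]), ([258, 175, 12, 7, 44], [263.5, 178.0])] [([294, 145, 10, 7, 58], [298.5, 148.0])]
```

View pics/e.png

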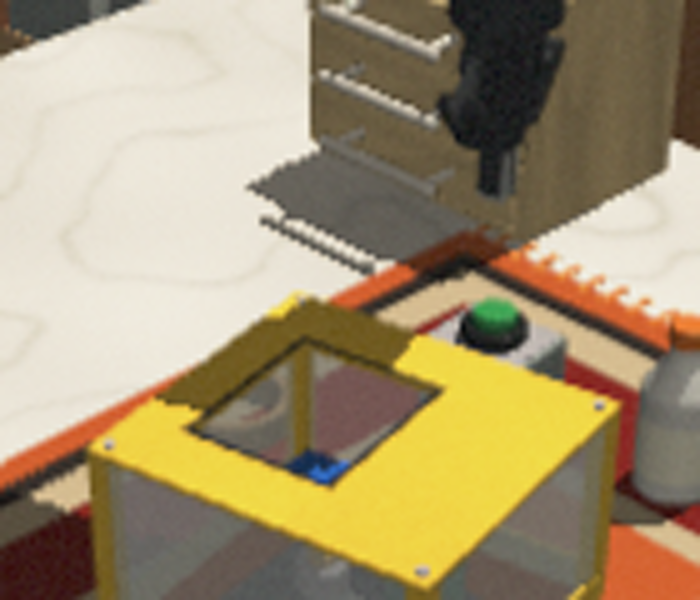

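The green button at (494,317) is out again, the pad at (320,467) is still down, and the tool is clear of everything.

```bash
python3 -c "
from plant import r
print(r.job_done())"
```

```text
the job is handed in; nothing more can be done
None
```

The job is handed in at about 8 s: the blue lever was pressed to its end stop through the window and stayed down, and the green start button was pressed fully in and sprang back out; I saw no contact with the guard, stop button or loose things, but the hand-in call returned no verdict.

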